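# Unstack the colour-coded food containers onto their preparation trays

### The arm

A 6-joint arm with a two-finger parallel gripper is mounted at the origin on a cart in front of the work surface, level with it; the furniture and walls round the work are solid. World frame = base frame: x ahead of the robot, y to its left, z up, the work surface at z = 0. Lengths are in m, angles in rad, forces in N, time in s.
With the tool pointing down it reaches from about 0.3 to 0.75 m from the base axis. Payload 8.5 kg.
Tool frame: the origin (TCP) lies on the centre line of the jaws, within the pads' length; the fingertips stand manip.finger_overhang ahead of it and the grasp point (between the pads) lies 2 mm behind it (manip.finger_overhang is the distance from the TCP to the fingertips, in m); x points along the fingers, y is the direction in which the jaws open and shut, and the axes are right-handed (so a half turn about x gives the same grasp; the last joint's range is limited). The gripper opens to 85 mm and grips with 20 to 120 N. Pads are 22 mm wide; open, the fingers measure 114 mm over their backs; the gripper's body (76 mm by 85 mm) begins 54 mm behind the grasp point. The pads swing forward as they close: fully open they stand 13 mm farther back than shut.
Start: joints at [-1.404, 0.381, 1.297, -0, 1.464, -0.215], TCP at [0.205, -0.51, 0.248] pointing down, gripper open.
Joint ranges: [-3.11, 3.11], [-0.89, 2.33], [0.22, 2.48], [-1.42, 4.56], [0.17, 2.85], [-2.88, 2.88]. Speed limits (rad/s): [2.39, 2.39, 3.14, 3.14, 3.14, 3.14].

### API

Orientations are given as a 3x3 rotation matrix whose columns are the frame's x, y, z axes.
In Python, from station import manip gives the robot as it stands.
- The arm moves only by the tool drive_tool, never from a script. Its argument "steps" is a list of rows, each a list of 5 numbers: the shift along the world's x, y, z in mm, then the turn about the world's z in degrees, then the finger opening in mm, from 0 to 85.4. In form: [[dx, dy, dz, yaw, jaw], ...]. A call has 1 to 12 rows; each row shifts and turns the pose as measured when the row begins; what a row does not reach is not made up. A row lasts 1/8 s, in which the tool goes at most 62.5 mm and 10.7 degrees, less where a joint would pass 70% of its speed; a pose out of reach is approached as far as the arm can. A call with a gripper value outside its range is refused whole. The fingers move at their own pace and stop on an object; "newtons" is the grip in N (left out, the last holds). Time passes only in rows, so rows that do not move let the fingers close. It gives the time, the measured TCP pose, the force and the opening at its end, in the units of the state.
- manip.sense(): the state, without advancing time (a new reading comes with each control period).
- manip.snapshot(name): name is "side" or "top"; returns a dict with "pixels" (480x640x3 uint8, red, green, blue), "fx", "fy", "cx", "cy" (pixels), "position" and "orientation" of the camera in the world. Camera axes: x right, y down, z forward; pixel columns grow to the right and rows downward; lengths in m; the calibration is good to about 2 mm. A picture is of the moment at which its call begins. There is no depth.
- manip.hand_in(): hands the job in, once; it reports no verdict.
The state is a dict: "time": time; "q": joint angles; "joint_velocities": joint speeds; "joint_torque": joint torques, N m; "tool_pos": TCP position; "ee_rot": TCP orientation; "contact_force": force on the tool from outside, world axes, zero at the start; "wrist_torque": the same for the moment, N m; "width": finger opening in m.
Only numpy, scipy, OpenCV 4.12 (cv2) and the standard library are available. Lean on these libraries where they do the work, as an engineer would, in place of code of your own. Each camera call takes 0.05 s, during which the arm holds its last target.

### The job

Set out the prepared food: take the stack of containers apart and stand each container, lid up, in the middle of the tray of its own colour; the yellow one, left by mistake in the red tray, goes to the yellow tray. Keep every container upright all the while, and do not shift the kitchen timer or the salt shaker; mind the tap over the sink in the middle and the cabinets above the back of the worktop.

Things in the scene. Friction and masses are not known exactly. Their poses are not given: they have to be found in the camera images.
- pot_red_centre (a point): centre (half-way up, on the axis) of the red container: a round upright food container, white body with a flat red lid, 40 mm diameter, 36 mm high over all (straight side that can be gripped at any height and yaw), loose, z axis up; at the start the top one of the stack of three. The container below is wider, so fingertips must stay higher than this container's underside (18 mm below this point).
- pot_green_centre (a point): centre (half-way up, on the axis) of the green container: a round upright food container, white body with a flat green lid, 52 mm diameter, 36 mm high over all (straight side that can be gripped at any height and yaw), loose, z axis up; at the start the middle one of the stack. The container below is wider, so fingertips must stay higher than this container's underside (18 mm below this point).
- pot_blue_centre (a point): centre (half-way up, on the axis) of the blue container: a round upright food container, white body with a flat blue lid, 64 mm diameter, 36 mm high over all (straight side that can be gripped at any height and yaw), loose, z axis up; at the start the bottom one of the stack, on the worktop. 
- pot_yellow_centre (a point): centre (half-way up, on the axis) of the yellow container: a round upright food container, white body with a flat yellow lid, 52 mm diameter, 36 mm high over all (straight side that can be gripped at any height and yaw), loose, z axis up; at the start it stands alone, wrongly, in the red tray. 
- tray_red_floor (a point): centre of the floor of the red tray: a shallow round red tray with a small tab, fixed to the worktop, 96 mm outer diameter, flat floor 3 mm above the worktop and about 82 mm wide, rim 8 mm above the worktop; this point lies on the floor's upper face, z axis up
- tray_green_floor (a point): centre of the floor of the green tray: a shallow round green tray with a small tab, fixed to the worktop, 96 mm outer diameter, flat floor 3 mm above the worktop and about 82 mm wide, rim 8 mm above the worktop; this point lies on the floor's upper face, z axis up
- tray_blue_floor (a point): centre of the floor of the blue tray: a shallow round blue tray with a small tab, fixed to the worktop, 96 mm outer diameter, flat floor 3 mm above the worktop and about 82 mm wide, rim 8 mm above the worktop; this point lies on the floor's upper face, z axis up
- tray_yellow_floor (a point): centre of the floor of the yellow tray: a shallow round yellow tray with a small tab, fixed to the worktop, 96 mm outer diameter, flat floor 3 mm above the worktop and about 82 mm wide, rim 8 mm above the worktop; this point lies on the floor's upper face, z axis up
- timer: bystander: round kitchen timer, white base and dark dial, 66 mm diameter, 48 mm high, loose; origin at the centre of its underside. Leave it where it is
- salt_shaker: bystander: clear salt shaker with grey cap, 44 mm diameter, 90 mm high, loose; origin at the centre of its underside. Leave it where it is
Mind the look-alikes: they are no part of the job. Leave any pink or purple look-alike of the part that bears pot_yellow_centre alone.

How it is judged:
At the end, for the whole second after the job is handed in: Each of the four containers stands upright (within 0.08 rad) and at rest on the floor of the tray of its own colour, its axis within 15 mm of the tray's centre (horizontal distance between pot_red_centre and tray_red_floor below 0.015 m and z of pot_red_centre in the frame of tray_red_floor between 0.014 and 0.022 m and angle between each of pot_red_centre, pot_green_centre, pot_blue_centre, pot_yellow_centre's own z axis and vertical below 0.08 rad and linear speed of each of pot_red, pot_green, pot_blue, pot_yellow below 0.01 m/s and horizontal distance between pot_green_centre and tray_green_floor below 0.015 m and z of pot_green_centre in the frame of tray_green_floor between 0.014 and 0.022 m and horizontal distance between pot_blue_centre and tray_blue_floor below 0.015 m and z of pot_blue_centre in the frame of tray_blue_floor between 0.014 and 0.022 m and horizontal distance between pot_yellow_centre and tray_yellow_floor below 0.015 m and z of pot_yellow_centre in the frame of tray_yellow_floor between 0.014 and 0.022 m); the robot touches nothing.
It fails at once if a container is tipped by more than about 35 degrees (angle between any of pot_red_centre, pot_green_centre, pot_blue_centre, pot_yellow_centre's own z axis and vertical above 0.6 rad).
It fails at once if the kitchen timer is moved by more than 20 mm (distance of timer from where it was at the start of the episode above 0.02 m).
It fails at once if the salt shaker is moved by more than 20 mm (distance of salt_shaker from where it was at the start of the episode above 0.02 m).
It also fails if it takes over 99 s, if anything falls off the work surface, if the arm or the gripper's body presses on something with over 40 N, if the wrist force passes 120 N, or if a joint passes its speed limit or range.

## Working session

There is one attempt and no reset: what is moved stays moved. The work goes in short steps, Python scripts to look and compute and a tool call to move; the robot and the scene stay as the last step left them, time stands still between calls to the robot, and variables do not carry over. Pictures are saved under pics/ and viewed, and the job is handed in when it is done.

Besides the shell and the picture viewer there is one more tool, called after "Request:" by a JSON object that holds its "op" and its "data". drive_tool: Moves the arm, as the interface text tells. Its arguments: {"type":"object","properties":{"steps":{"type":"array"},"newtons":{"type":"number"}},"required":["steps"]}

```bash
mkdir -p pics; ls
python3 - <<'E'
from station import manip
import cv2,numpy as np
for n in("side","top"):
    s=manip.snapshot(n); cv2.imwrite(f"pics/{n}0.png",s["pixels"][:,:,::-1])
    print(n,s["fx"],s["fy"],s["cx"],s["cy"],s["position"],np.round(s["orientation"],4).tolist())
st=manip.sense();print(st["time"],st["tool_pos"],np.round(st["ee_rot"],3).tolist(),st["width"],manip.finger_overhang,st["contact_force"])
E
```

```text
pics
side 451.06003908312283 451.06003908312283 325.55757651798734 234.9586652592219 [ 0.29720124 -0.91588704  0.71721724] [[0.9765, -0.1201, 0.1789], [-0.2152, -0.5854, 0.7816], [0.0109, -0.8018, -0.5975]]
top 571.9372408926505 571.9372408926505 314.17061654611126 249.0493272371146 [ 0.2049635  -0.08419406  1.54271158] [[0.0072, -0.9806, 0.1957], [-1.0, -0.0071, 0.0015], [-0.0001, -0.1957, -0.9807]]
0.1 [ 0.20489154 -0.51015862  0.24776153] [[-0.0, 0.373, -0.928], [0.001, -0.928, -0.373], [-1.0, -0.001, -0.0]] 0.08563087812102133 0.017 [-0.14569481 -0.30661158 -0.35599878]
```

View pics/side0.png

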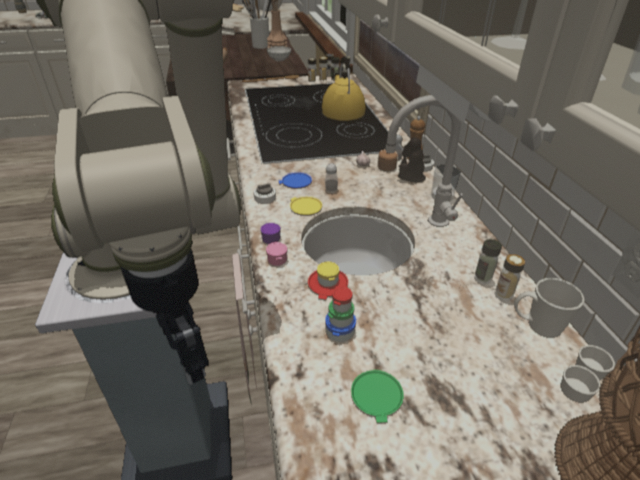

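View pics/top0.png

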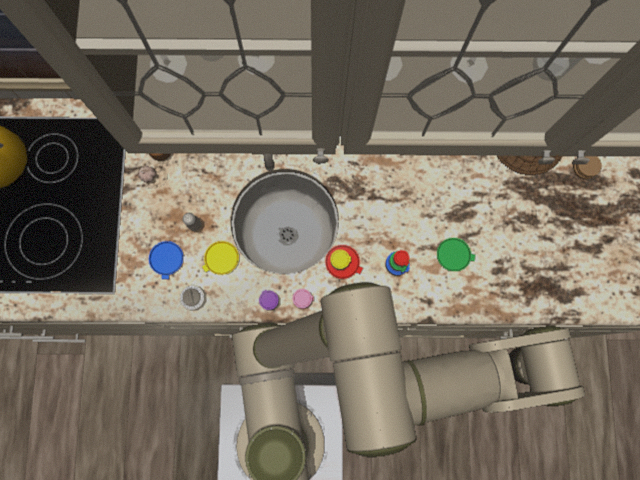

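The top view shows the trays: blue (166,258), yellow (222,258), red (342,262) and green (454,255). The stack is at (400,260) and the timer at (193,298). The salt shaker is near (192,220), behind the blue and yellow trays.

There are three candidates for the yellow container:
- yellow lid in the red tray, at top (341,260) / side (328,270)
- pink at top (303,298)
- purple at top (269,300)

The one in the red tray fits, because it has a yellow lid and stands alone in that tray. I'll check it in an enlarged crop.

```bash
cat > h.py <<'E'
import cv2,numpy as np
from station import manip
def ray(s,u,v,z):
    R=np.array(s["orientation"]);p=np.array(s["position"])
    d=R@np.array([(u-s["cx"])/s["fx"],(v-s["cy"])/s["fy"],1]); return p+d*(z-p[2])/d[2]
def proj(s,P):
    c=np.array(s["orientation"]).T@(np.array(P)-s["position"]); return c[0]/c[2]*s["fx"]+s["cx"],c[1]/c[2]*s["fy"]+s["cy"]
HUE=dict(red=[(0,6),(174,180)],green=[(50,85)],blue=[(105,125)],yellow=[(24,33)])
def blobs(s,col,amin=25,open_=0):
    hsv=cv2.cvtColor(s["pixels"],cv2.COLOR_RGB2HSV);m=0
    for a,b in HUE[col]: m=m|cv2.inRange(hsv,(a,140,70),(b,255,255))
    if open_: m=cv2.morphologyEx(m,cv2.MORPH_OPEN,cv2.getStructuringElement(cv2.MORPH_ELLIPSE,(open_,open_)))
    cs,_=cv2.findContours(m,cv2.RETR_EXTERNAL,cv2.CHAIN_APPROX_NONE)
    return [c for c in cs if cv2.contourArea(c)>amin]
def onplane(s,c,z):
    P=np.array([ray(s,u,v,z)[:2] for u,v in c[:,0]],np.float32)
    (x,y),r=cv2.minEnclosingCircle(P); return P,x,y,r
E
python3 - <<'E'
from h import *
for n in("side","top"):
    s=manip.snapshot(n)
    for col in HUE:
        for c in blobs(s,col):
            x,y,w,h=cv2.boundingRect(c); 
            if n=="top" and (y<170): continue
            print(n,col,(x,y,w,h),cv2.contourArea(c))
            for nm,z in(("rim",.008),("lid",.039),("36",.036),("72",.072),("108",.108)):
                hull=cv2.convexHull(c); P,X,Y,r=onplane(s,hull,z);(eX,eY),ax,_=cv2.fitEllipse(np.float32(onplane(s,c,z)[0]*1000))
                print("   ",nm,"mec",round(X,4),round(Y,4),round(2*r,4),"ell",round(eX),round(eY),np.round(ax))
    im=s["pixels"][:,:,::-1]
    cr=im[220:350,220:420] if n=="side" else im[200:330,150:490]
    cv2.imwrite(f"pics/crop_{n}.png",cv2.resize(cr,None,fx=4 if n=="side" else 2.3,fy=4 if n=="side" else 2.3,interpolation=cv2.INTER_CUBIC))
E
```

```text
side red (308, 272, 44, 33) 607.0
    rim mec 0.4748 -0.1819 0.1188 ell 479 -179 [ 81. 113.]
    lid mec 0.467 -0.214 0.1136 ell 471 -211 [ 78. 108.]
    36 mec 0.4678 -0.2108 0.1141 ell 472 -208 [ 78. 108.]
    72 mec 0.4588 -0.2481 0.1081 ell 463 -245 [ 74. 102.]
    108 mec 0.4497 -0.2854 0.1021 ell 453 -283 [70. 97.]
side blue (280, 174, 31, 13) 260.0
    rim mec 0.4774 0.3149 0.0957 ell 481 313 [76. 89.]
    lid mec 0.4695 0.2611 0.0915 ell 473 260 [73. 85.]
    36 mec 0.4703 0.2663 0.0919 ell 474 265 [73. 85.]
    72 mec 0.4611 0.2038 0.087 ell 464 203 [70. 81.]
    108 mec 0.452 0.1413 0.0822 ell 455 140 [66. 76.]
top red (394, 250, 15, 16) 164.0
    rim mec 0.488 -0.3202 0.0455 ell 489 -319 [40. 41.]
    lid mec 0.4823 -0.3155 0.0446 ell 483 -315 [39. 40.]
    36 mec 0.4829 -0.3159 0.0447 ell 484 -315 [39. 40.]
    72 mec 0.4762 -0.3104 0.0436 ell 477 -310 [38. 39.]
    108 mec 0.4696 -0.3049 0.0426 ell 470 -304 [37. 38.]
top red (326, 245, 37, 34) 866.0
    rim mec 0.4758 -0.1633 0.1034 ell 476 -160 [88. 96.]
    lid mec 0.4703 -0.1617 0.1013 ell 471 -158 [87. 94.]
    36 me
[... 1332 characters left out ...]
ell 471 306 [84. 92.]
    108 mec 0.4606 0.2964 0.0955 ell 464 297 [82. 90.]
top yellow (331, 250, 20, 19) 264.0
    rim mec 0.483 -0.1532 0.0551 ell 484 -152 [50. 51.]
    lid mec 0.4774 -0.1518 0.054 ell 478 -151 [49. 50.]
    36 mec 0.4779 -0.1519 0.0541 ell 479 -151 [49. 50.]
    72 mec 0.4714 -0.1503 0.0528 ell 472 -150 [48. 49.]
    108 mec 0.4649 -0.1487 0.0515 ell 466 -148 [47. 48.]
top yellow (203, 241, 36, 33) 875.5
    rim mec 0.4832 0.1759 0.1044 ell 485 173 [89. 97.]
    lid mec 0.4775 0.1707 0.1023 ell 480 168 [87. 95.]
    36 mec 0.4781 0.1712 0.1025 ell 480 169 [87. 95.]
    72 mec 0.4715 0.1651 0.1001 ell 474 162 [85. 93.]
    108 mec 0.465 0.159 0.0977 ell 467 156 [83. 91.]
```

View pics/crop_side.png

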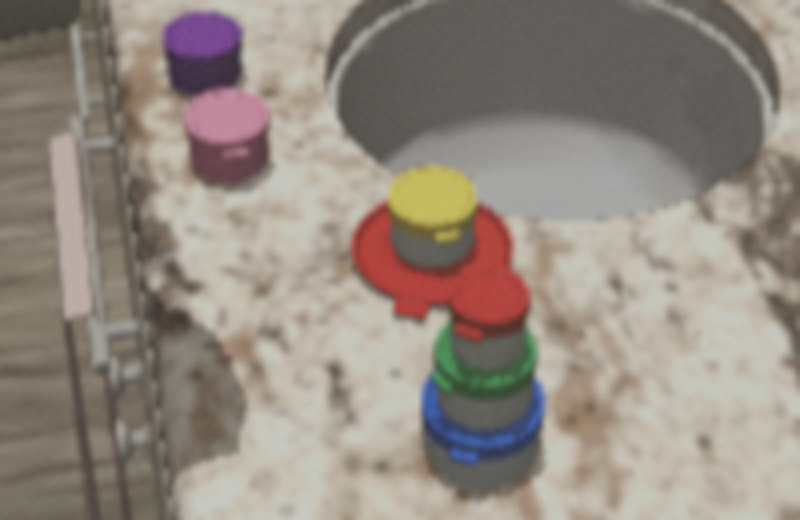

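View pics/crop_top.png

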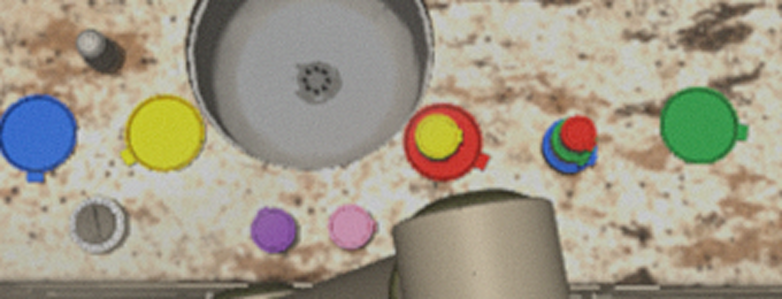

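The crop confirms the yellow-lidded container in the red tray (top 341,260). The pink and purple look-alikes stand separately by the front edge. Next I'll refine the tray centres without their tabs and check both views against each other.

Run:
```python
from h import *
for n in("top","side"):
    s=manip.snapshot(n)
    # upscale for subpixel openings
    im=cv2.resize(s["pixels"],None,fx=4,fy=4,interpolation=cv2.INTER_CUBIC)
    S=dict(s);S["pixels"]=im
    for k in("fx","fy"):S[k]=s[k]*4
    for k in("cx","cy"):S[k]=s[k]*4+1.5
    for col in HUE:
        HUEc=HUE
        hsv=cv2.cvtColor(im,cv2.COLOR_RGB2HSV)
        for c in blobs(S,col,400,27 if n=="top" else 21):
            u,v,w,h=cv2.boundingRect(c)
            if v<170*4 and n=="top": continue
            for z in (.0055,.039,.036,.072,.108):
                P=np.float32(onplane(S,c,z)[0]*1000);(eX,eY),ax,_=cv2.fitEllipse(P)
                print(n,col,(u//4,v//4),"z",z,"ell",round(eX,1),round(eY,1),np.round(ax,1)) if ((max(ax)>70)==(z<.01) ) else 0
    m=[("timer",(193,298),.048),("salt",(190,216),.09)] if n=="top" else []
    for nm,p,z in m: print(nm,ray(s,*p,z)[:2])
    # check predicted projections
    for P in [(.4705,-.305,.108),(.478,-.151,.039)]: print(n,np.round(proj(s,P)))
```

```text
top red (394, 250) z 0.039 ell 483.1 -314.6 [40.1 41.4]
top red (394, 250) z 0.036 ell 483.6 -315.1 [40.2 41.5]
top red (394, 250) z 0.072 ell 477.0 -309.5 [39.2 40.5]
top red (394, 250) z 0.108 ell 470.3 -304.0 [38.3 39.5]
top red (328, 248) z 0.0055 ell 470.5 -166.7 [74.4 86. ]
top green (437, 238) z 0.0055 ell 500.4 -463.9 [87.8 90.4]
top blue (149, 241) z 0.0055 ell 484.2 324.0 [90.6 92.8]
top yellow (331, 250) z 0.039 ell 478.1 -151.1 [50.6 51.4]
top yellow (331, 250) z 0.036 ell 478.6 -151.2 [50.7 51.5]
top yellow (331, 250) z 0.072 ell 472.1 -149.6 [49.5 50.3]
top yellow (331, 250) z 0.108 ell 465.6 -148.0 [48.3 49.1]
top yellow (203, 242) z 0.0055 ell 485.4 173.1 [89.  97.2]
timer [0.37010857 0.2345953 ]
salt [0.58076193 0.24398622]
top [402. 258.]
top [340. 259.]
side red (308, 273) z 0.0055 ell 479.8 -175.9 [ 82.9 110.1]
side blue (283, 173) z 0.0055 ell 483.0 317.7 [82.6 86.4]
side [342. 292.]
side [328. 267.]
```

Request:
{"op": "drive_tool", "data": {"steps": [[34,45,0,8.5,85],[34,45,0,8.5,85],[34,45,0,8.5,85],[34,45,0,8.5,85],[34,45,0,8.5,85],[34,45,0,8.5,85],[34,45,0,8.5,85],[34,45,0,8.5,85],[0,0,0,0,85]], "newtons": 30}}

```text
time: 1.42
tool_pos: [0.4829, -0.1383, 0.2476]
ee_rot: [[0.001, 0.999, 0.035], [-0.0, 0.035, -0.999], [-1.0, 0.001, 0.0]]
contact_force: [0.6, -0.5, 0.6]
width: 0.0849
```

Run:
```python
from h import *
t=manip.snapshot("top");s=manip.snapshot("side")
# tap: spout end
from numpy.linalg import lstsq
def rr(s,u,v):
    d=np.array(s["orientation"])@np.array([(u-s["cx"])/s["fx"],(v-s["cy"])/s["fy"],1]);return np.array(s["position"]),d
cv2.imwrite("pics/side1.png",s["pixels"][:,:,::-1]);cv2.imwrite("pics/top1.png",t["pixels"][:,:,::-1])
p1,d1=rr(t,268,165);p2,d2=rr(s,388,155)
A=np.c_[d1,-d2];k=lstsq(A,p2-p1,rcond=None)[0];print(p1+d1*k[0],p2+d2*k[1])
```

```text
[0.67758058 0.03179143 0.21634699] [0.66937356 0.0335383  0.21357538]
```

View pics/top1.png

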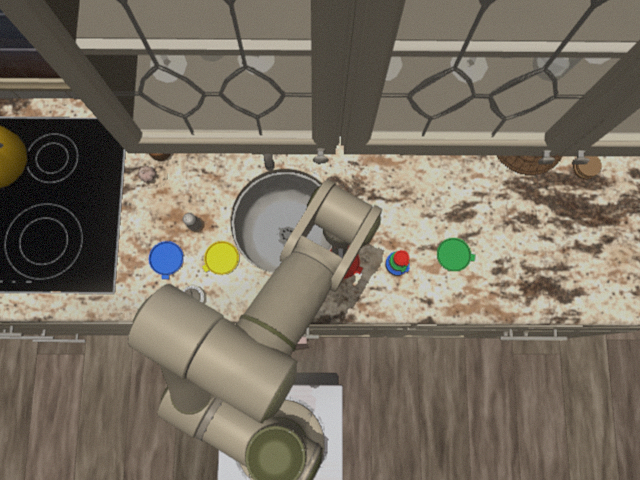

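View pics/side1.png

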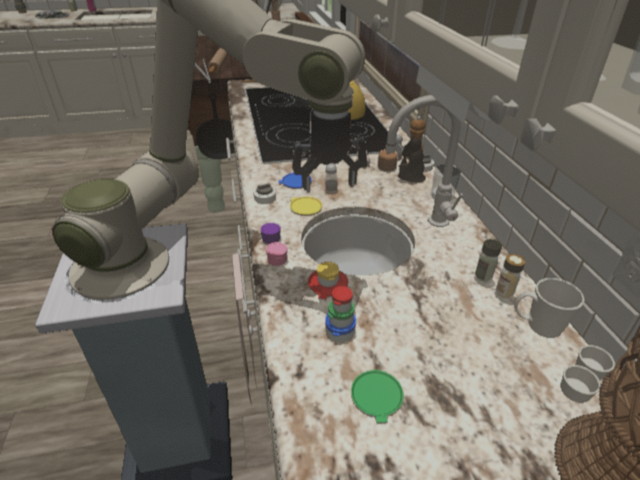

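The gripper sits clear over the red tray and the tap (spout end about x .67, y .03, z .21) is well behind it. I'll descend on the yellow container.

Request:
{"op": "drive_tool", "data": {"steps": [[-5,-13,0,-2,85],[0,0,-50,0,85],[0,0,-50,0,85],[0,0,-30,0,85],[0,0,0,0,85]]}}

```text
time: 2.15
tool_pos: [0.4727, -0.1633, 0.1155]
ee_rot: [[0.003, 1.0, -0.027], [-0.004, -0.027, -1.0], [-1.0, 0.003, 0.004]]
contact_force: [-0.5, -0.4, -0.5]
width: 0.0849
```

Request:
{"op": "drive_tool", "data": {"steps": [[5,12,0,1.5,85],[0,0,0,0,85]]}}

```text
time: 2.4
tool_pos: [0.4784, -0.1526, 0.1179]
ee_rot: [[0.006, 1.0, -0.002], [-0.006, -0.002, -1.0], [-1.0, 0.006, 0.006]]
contact_force: [0.0, 0.4, -0.7]
width: 0.0851
```

Request:
{"op": "drive_tool", "data": {"steps": [[0,0,0,0,85],[0,0,0,0,85]]}}

```text
time: 2.65
tool_pos: [0.479, -0.1528, 0.1195]
ee_rot: [[0.009, 1.0, -0.002], [-0.008, -0.002, -1.0], [-1.0, 0.009, 0.008]]
contact_force: [-0.1, 0.4, 0.2]
width: 0.085
```

Request:
{"op": "drive_tool", "data": {"steps": [[0,0,-50,0,85],[0,0,-37,0,85],[0,0,0,0,85]]}}

```text
time: 3.02
tool_pos: [0.4802, -0.1534, 0.0323]
ee_rot: [[0.013, 1.0, -0.002], [-0.01, -0.002, -1.0], [-1.0, 0.013, 0.01]]
contact_force: [0.7, -0.3, 0.4]
width: 0.0854
```

Request:
{"op": "drive_tool", "data": {"steps": [[-2,2,-6,0,85],[0,0,0,0,48],[0,0,0,0,48],[0,0,0,0,48],[0,0,0,0,48],[0,0,0,0,48]]}}

```text
time: 3.78
tool_pos: [0.4798, -0.1522, 0.0303]
ee_rot: [[0.019, 1.0, -0.002], [-0.014, -0.002, -1.0], [-1.0, 0.019, 0.014]]
contact_force: [0.6, -0.4, -1.0]
width: 0.0511
```

Run:
```python
from h import *
from scipy.optimize import least_squares
s=manip.snapshot("top");s["pixels"]=cv2.imread("pics/top0.png")[:,:,::-1].copy()
for col in HUE:
    for c in blobs(s,col,400):
        if cv2.boundingRect(c)[1]<170: continue
        P=onplane(s,c,.006)[0]*1000; x0=P.mean(0)
        f=lambda p:np.hypot(P[:,0]-p[0],P[:,1]-p[1])-p[2]
        r=least_squares(f,[*x0,45],loss="cauchy",f_scale=1.5); print(col,np.round(r.x,1))
```

```text
red [ 477.3 -158.7   45.1]
green [ 500.6 -463.4   43.5]
blue [484.5 324.1  44.7]
yellow [486.9 172.3  45.6]
```

Request:
{"op": "drive_tool", "data": {"steps": [[0,0,40,0,48],[0,0,50,0,48],[0,55,10,0,48],[0,55,0,0,48],[0,55,0,0,48],[0,55,0,0,48],[0,55,0,0,48],[0,30,0,0,48],[0,0,0,0,48]]}}

```text
time: 4.95
tool_pos: [0.4784, 0.1614, 0.1332]
ee_rot: [[0.021, 1.0, -0.005], [-0.013, -0.004, -1.0], [-1.0, 0.021, 0.013]]
contact_force: [0.3, 0.2, -1.0]
width: 0.0514
```

Request:
{"op": "drive_tool", "data": {"steps": [[8,9,-40,0,48],[0,0,-40,0,48],[0,0,0,0,48]]}}

```text
time: 5.32
tool_pos: [0.4872, 0.1687, 0.052]
ee_rot: [[0.023, 1.0, -0.005], [-0.014, -0.005, -1.0], [-1.0, 0.023, 0.013]]
contact_force: [-0.1, -0.6, -0.5]
width: 0.0512
```

Request:
{"op": "drive_tool", "data": {"steps": [[0,3,-18,0,48],[0,0,-2,0,48]]}}

```text
time: 5.58
tool_pos: [0.4888, 0.1705, 0.0343]
ee_rot: [[0.026, 1.0, -0.007], [-0.013, -0.007, -1.0], [-1.0, 0.026, 0.013]]
contact_force: [0.6, 1.3, -1.0]
width: 0.0513
```

Run:
```python
from h import *
s=manip.snapshot("side");cv2.imwrite("pics/side2.png",cv2.resize(s["pixels"][120:300,220:420,::-1],None,fx=4,fy=3.3*4/3.3))
st=manip.sense();print(st["tool_pos"],st["contact_force"],st["ee_rot"][:,0] if hasattr(st["ee_rot"],'shape') else st["ee_rot"])
```

```text
[0.48936519 0.17051882 0.03484037] [ 0.25373703 -0.01395708 -0.88229016] [ 0.02759688 -0.01331567 -0.99953044]
```

Request:
{"op": "drive_tool", "data": {"steps": [[-2,1,-4,0,48],[0,0,-2,0,48]]}}

```text
time: 5.88
tool_pos: [0.4883, 0.1712, 0.0308]
ee_rot: [[0.031, 0.999, -0.008], [-0.013, -0.007, -1.0], [-0.999, 0.031, 0.013]]
contact_force: [1.1, 0.4, -1.7]
width: 0.0513
```

Request:
{"op": "drive_tool", "data": {"steps": [[-1,0,-3,0,48]]}}

```text
time: 6.0
tool_pos: [0.4884, 0.1713, 0.0295]
ee_rot: [[0.035, 0.999, -0.008], [-0.013, -0.007, -1.0], [-0.999, 0.035, 0.013]]
contact_force: [-3.7, -1.4, 35.4]
width: 0.0512
```

Request:
{"op": "drive_tool", "data": {"steps": [[0,0,0.5,0,80],[0,0,0,0,85],[0,0,0,0,85],[0,0,55,0,85],[0,-60,60,0,85],[0,-60,0,0,85],[0,-60,0,0,85],[0,-60,0,0,85],[0,-60,0,0,85],[0,-60,0,0,85],[0,-60,20,0,85],[0,-40,0,0,85]]}}

```text
time: 7.5
tool_pos: [0.4871, -0.2829, 0.1537]
ee_rot: [[0.037, 0.999, -0.002], [-0.014, -0.001, -1.0], [-0.999, 0.037, 0.014]]
contact_force: [0.2, 0.2, 0.2]
width: 0.0851
```

Run:
```python
from h import *
from scipy.optimize import least_squares
s=manip.snapshot("top");cv2.imwrite("pics/top3.png",s["pixels"][:,:,::-1]);
t=manip.snapshot("side");cv2.imwrite("pics/side3.png",t["pixels"][:,:,::-1])
for n,S,z in(("yellow",s,.039),):
    for c in blobs(S,n): print(cv2.boundingRect(c))
st=manip.sense();print(st["tool_pos"],np.round(st["ee_rot"],3).tolist(),st["q"])
```

```text
(203, 241, 31, 32)
[ 0.48675614 -0.28376703  0.15226338] [[0.036, 0.999, -0.004], [-0.013, -0.004, -1.0], [-0.999, 0.036, 0.013]] [-0.74425436  0.47579723  1.43792237  0.01567439  1.19245399 -0.74559249]
```

View pics/top3.png

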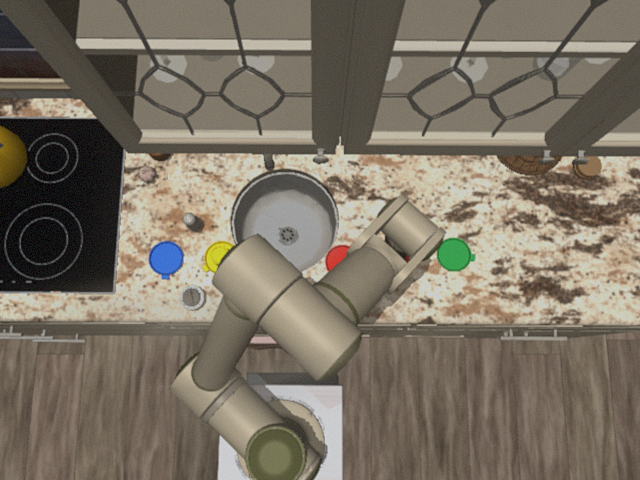

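View pics/side3.png

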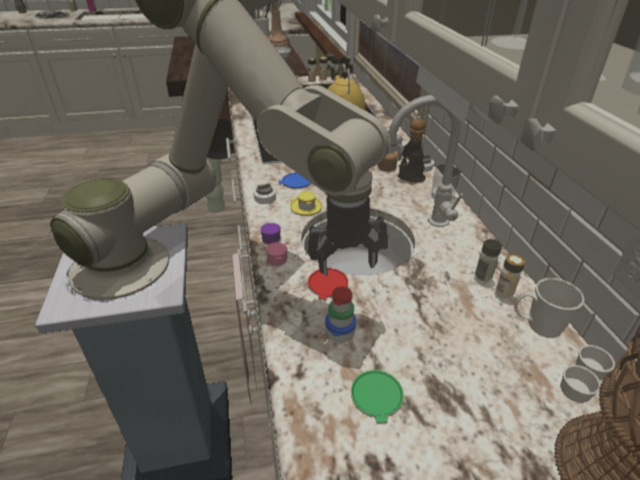

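Run:
```python
from h import *
s=manip.snapshot("side")
for n,u,v,z in(("red",337.5,302.5,.1),("green",330.5,315,.066),("blue",336,334,.03)):
    p=ray(s,u,v,z);d=(p[:2]-[.4705,-.305])*1000;print(n,np.round(d),np.degrees(np.arctan2(d[1],d[0])))
im=s["pixels"][270:350,290:390,::-1];cv2.imwrite("pics/st3.png",cv2.resize(im,None,fx=7,fy=7,interpolation=cv2.INTER_CUBIC))
```

```text
red [-13. -19.] -124.00360701641726
green [-25. -16.] -147.08616259273032
blue [-18. -35.] -116.79891281700736
```

View pics/st3.png

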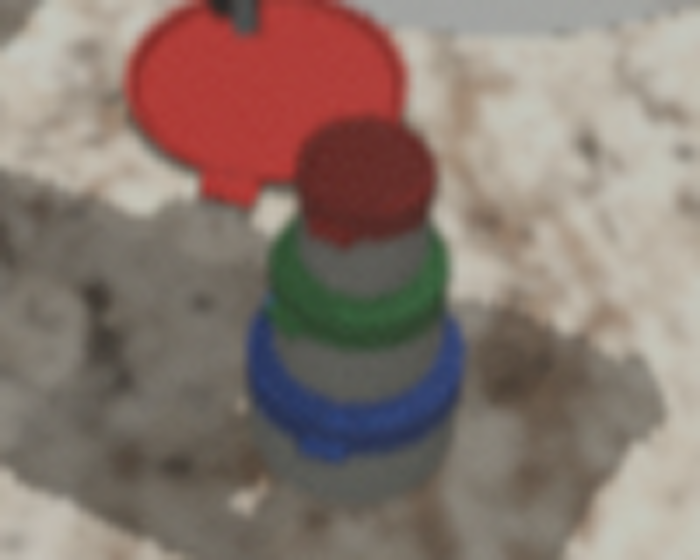

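Request:
{"op": "drive_tool", "data": {"steps": [[-8,-10,0,-10,85],[-4,-5,0,-10,85],[0,0,0,-10,85],[0,0,0,-8,85],[0,0,0,0,85]]}}

```text
time: 8.28
tool_pos: [0.4743, -0.2901, 0.1508]
ee_rot: [[0.018, 0.777, -0.629], [-0.026, -0.629, -0.777], [-0.999, 0.03, 0.009]]
contact_force: [0.2, -0.5, 0.2]
width: 0.0851
```

Request:
{"op": "drive_tool", "data": {"steps": [[-4,-15,-20,0,85],[0,0,-15,0,85],[0,0,0,0,85]]}}

```text
time: 8.65
tool_pos: [0.4706, -0.3027, 0.1151]
ee_rot: [[0.018, 0.785, -0.62], [-0.025, -0.619, -0.785], [-1.0, 0.03, 0.009]]
contact_force: [-0.3, 0.4, 0.5]
width: 0.085
```

Request:
{"op": "drive_tool", "data": {"steps": [[0,-2,-18,0,85],[0,0,0,0,60],[0,0,0,0,36],[0,0,0,0,36],[0,0,0,0,36],[0,0,0,0,36],[0,0,0,0,36]], "newtons": 25}}

```text
time: 9.52
tool_pos: [0.472, -0.3041, 0.1007]
ee_rot: [[0.022, 0.789, -0.614], [-0.028, -0.614, -0.789], [-0.999, 0.035, 0.009]]
contact_force: [0.3, 1.2, -0.7]
width: 0.039
```

Request:
{"op": "drive_tool", "data": {"steps": [[0,0,40,0,36],[2,50,0,0,36],[3,50,0,0,36],[0,35,-20,0,36],[0,0,-30,0,36],[0,0,0,0,36]]}}

```text
time: 10.28
tool_pos: [0.477, -0.1655, 0.0912]
ee_rot: [[0.024, 0.788, -0.615], [-0.029, -0.614, -0.789], [-0.999, 0.036, 0.008]]
contact_force: [0.6, -0.1, -0.6]
width: 0.0388
```

Request:
{"op": "drive_tool", "data": {"steps": [[0,7,-40,0,36],[0,0,-12,0,36],[0,0,0,0,36]]}}

```text
time: 10.65
tool_pos: [0.479, -0.1607, 0.0414]
ee_rot: [[0.028, 0.787, -0.616], [-0.032, -0.615, -0.788], [-0.999, 0.042, 0.008]]
contact_force: [0.5, 0.2, -1.1]
width: 0.0394
```

Request:
{"op": "drive_tool", "data": {"steps": [[-2,2,-7,0,36],[0,0,-2,0,36]]}}

```text
time: 10.9
tool_pos: [0.4779, -0.1597, 0.034]
ee_rot: [[0.032, 0.787, -0.616], [-0.034, -0.615, -0.787], [-0.999, 0.046, 0.007]]
contact_force: [-0.0, -0.1, -0.7]
width: 0.0392
```

Request:
{"op": "drive_tool", "data": {"steps": [[0,0,-3,0,36]]}}

```text
time: 11.02
tool_pos: [0.4782, -0.16, 0.0315]
ee_rot: [[0.033, 0.787, -0.616], [-0.035, -0.615, -0.787], [-0.999, 0.047, 0.007]]
contact_force: [0.6, -0.2, -1.5]
width: 0.0392
```

Request:
{"op": "drive_tool", "data": {"steps": [[0,0,-3,0,36]]}}

```text
time: 11.15
tool_pos: [0.4786, -0.1602, 0.0303]
ee_rot: [[0.034, 0.787, -0.616], [-0.036, -0.615, -0.788], [-0.999, 0.049, 0.007]]
contact_force: [-7.2, 4.5, 36.6]
width: 0.0391
```

Request:
{"op": "drive_tool", "data": {"steps": [[0,0,0.5,0,70],[0,0,0,0,85],[0,0,0,0,85],[0,0,55,0,85],[0,-20,45,0,85],[-4,-50,0,0,85],[-3,-50,0,0,85],[0,-15,0,0,85],[0,0,0,0,85]]}}

```text
time: 12.28
tool_pos: [0.471, -0.2981, 0.1337]
ee_rot: [[0.033, 0.788, -0.615], [-0.036, -0.614, -0.789], [-0.999, 0.048, 0.008]]
contact_force: [0.2, -0.5, -0.3]
width: 0.0851
```

Run:
```python
from h import *
t=manip.snapshot("side");cv2.imwrite("pics/side4.png",cv2.resize(t["pixels"][180:420,240:440,::-1],None,fx=2.5,fy=2.5,interpolation=cv2.INTER_CUBIC))
st=manip.sense();print(st["tool_pos"],np.round(st["ee_rot"],3).tolist(),np.round(st["q"],3))
```

```text
[ 0.47103079 -0.29746197  0.13367216] [[0.033, 0.788, -0.614], [-0.035, -0.613, -0.789], [-0.999, 0.048, 0.008]] [-0.775  0.484  1.487 -0.002  1.122 -0.112]
```

View pics/side4.png

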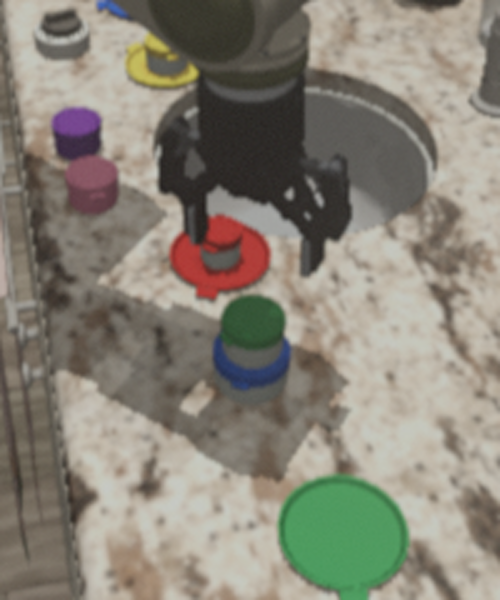

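Request:
{"op": "drive_tool", "data": {"steps": [[-1,-6,-30,0,85],[0,0,-30,0,85],[0,0,0,0,85]], "newtons": 25}}

```text
time: 12.7
tool_pos: [0.4706, -0.2991, 0.0726]
ee_rot: [[0.033, 0.791, -0.611], [-0.034, -0.61, -0.792], [-0.999, 0.047, 0.007]]
contact_force: [0.5, 0.2, 0.2]
width: 0.0852
```

Request:
{"op": "drive_tool", "data": {"steps": [[0,-6,-11,0,85],[0,0,0,0,60],[0,0,0,0,48],[0,0,0,0,48],[0,0,0,0,48]]}}

```text
time: 13.32
tool_pos: [0.472, -0.3049, 0.0642]
ee_rot: [[0.036, 0.792, -0.61], [-0.037, -0.609, -0.793], [-0.999, 0.051, 0.007]]
contact_force: [0.1, 0.2, -2.4]
width: 0.0513
```

Request:
{"op": "drive_tool", "data": {"steps": [[0,0,50,0,48],[10,-50,0,0,48],[10,-50,0,0,48],[7,-45,-20,0,48],[0,0,-20,0,48],[0,0,0,0,48]]}}

```text
time: 14.08
tool_pos: [0.4989, -0.4538, 0.075]
ee_rot: [[0.036, 0.792, -0.609], [-0.037, -0.608, -0.793], [-0.999, 0.051, 0.007]]
contact_force: [-0.0, 0.4, -1.0]
width: 0.0513
```

Request:
{"op": "drive_tool", "data": {"steps": [[1,-9,-32,0,48],[0,0,-6,0,48]]}}

```text
time: 14.32
tool_pos: [0.5006, -0.463, 0.0386]
ee_rot: [[0.037, 0.793, -0.609], [-0.039, -0.607, -0.793], [-0.999, 0.053, 0.008]]
contact_force: [-0.7, 0.7, -1.6]
width: 0.0512
```

Request:
{"op": "drive_tool", "data": {"steps": [[0,0,-5,0,48],[0,0,-2.5,0,48]]}}

```text
time: 14.58
tool_pos: [0.5014, -0.4627, 0.0334]
ee_rot: [[0.039, 0.793, -0.608], [-0.041, -0.607, -0.794], [-0.998, 0.056, 0.009]]
contact_force: [-0.2, 0.8, -1.0]
width: 0.0515
```

Request:
{"op": "drive_tool", "data": {"steps": [[-1,0,-3.5,0,48]]}}

```text
time: 14.7
tool_pos: [0.5008, -0.4629, 0.0309]
ee_rot: [[0.041, 0.793, -0.608], [-0.043, -0.606, -0.794], [-0.998, 0.058, 0.009]]
contact_force: [3.1, -0.3, 13.8]
width: 0.0515
```

Contact. Releasing the green container, then going back for the blue one.

Request:
{"op": "drive_tool", "data": {"steps": [[0,0,0.5,0,75],[0,0,0,0,85],[0,0,0,0,85],[0,0,55,0,85],[0,20,40,0,85],[-15,50,0,0,85],[-15,50,0,0,85],[0,22,0,0,85],[0,0,0,0,85]]}}

```text
time: 15.82
tool_pos: [0.4696, -0.3178, 0.1312]
ee_rot: [[0.044, 0.792, -0.609], [-0.046, -0.607, -0.793], [-0.998, 0.063, 0.01]]
contact_force: [0.2, 0.7, 0.1]
width: 0.085
```

Run:
```python
from h import *
t=manip.snapshot("side");cv2.imwrite("pics/side5.png",cv2.resize(t["pixels"][180:420,240:440,::-1],None,fx=2.5,fy=2.5,interpolation=cv2.INTER_CUBIC))
st=manip.sense();print(st["tool_pos"],np.round(st["ee_rot"],3).tolist(),np.round(st["q"],3))
```

```text
[ 0.46970018 -0.31866278  0.13117983] [[0.044, 0.792, -0.609], [-0.047, -0.607, -0.793], [-0.998, 0.063, 0.01]] [-8.040e-01  4.980e-01  1.471e+00 -1.000e-03  1.109e+00 -1.490e-01]
```

View pics/side5.png

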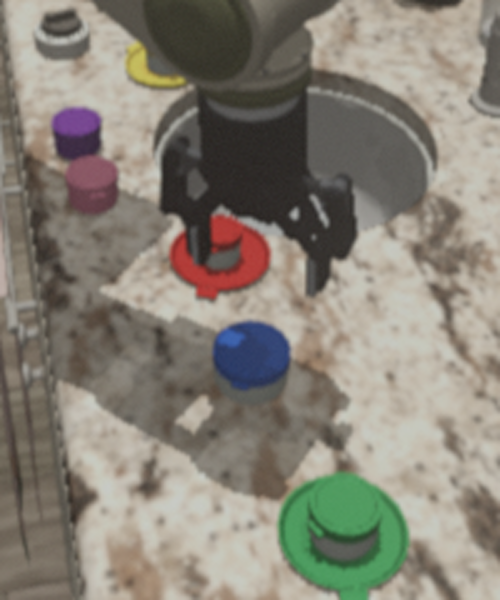

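Run:
```python
from h import *
t=manip.snapshot("side")
for c in blobs(t,"blue"): print(cv2.boundingRect(c))
print(ray(t,341.3,320.5,.036))
print(proj(t,(.4705,-.305,.036)))
```

```text
(326, 310, 29, 21)
[ 0.47016774 -0.31294255  0.036     ]
(np.float64(340.5098534477555), np.float64(317.60395801468445))
```

Request:
{"op": "drive_tool", "data": {"steps": [[1,11,-45,0,85],[0,0,-35,0,85],[0,0,0,0,85]], "newtons": 30}}

```text
time: 16.3
tool_pos: [0.4716, -0.3124, 0.0493]
ee_rot: [[0.046, 0.79, -0.612], [-0.05, -0.61, -0.791], [-0.998, 0.067, 0.011]]
contact_force: [-0.9, -0.0, 0.1]
width: 0.0845
```

Request:
{"op": "drive_tool", "data": {"steps": [[-1,4.5,-21,0,85],[0,0,-2,0,60],[0,0,0,0,60],[0,0,0,0,60],[0,0,0,0,60]]}}

```text
time: 16.92
tool_pos: [0.4727, -0.3125, 0.0311]
ee_rot: [[0.052, 0.788, -0.614], [-0.056, -0.611, -0.789], [-0.997, 0.075, 0.012]]
contact_force: [-0.8, 0.8, -3.0]
width: 0.0631
```

Request:
{"op": "drive_tool", "data": {"steps": [[0,0,50,0,60],[0,20,50,0,60],[0,60,20,0,60],[0,60,0,0,60],[0,60,0,0,60],[0,60,0,0,60],[0,60,0,0,60],[0,60,0,0,60],[0,60,0,0,60],[0,60,0,0,60],[0,60,0,0,60],[0,30,0,0,60]]}}

```text
time: 18.42
tool_pos: [0.4709, 0.2926, 0.1593]
ee_rot: [[0.063, 0.783, -0.618], [-0.058, -0.616, -0.786], [-0.996, 0.086, 0.006]]
contact_force: [0.8, 0.4, -1.8]
width: 0.0631
```

Request:
{"op": "drive_tool", "data": {"steps": [[6,10,-30,0,60],[4,8,-40,0,60],[0,0,0,0,60]]}}

```text
time: 18.8
tool_pos: [0.4807, 0.3142, 0.0889]
ee_rot: [[0.066, 0.786, -0.615], [-0.056, -0.612, -0.789], [-0.996, 0.087, 0.004]]
contact_force: [0.3, 0.7, -1.2]
width: 0.0634
```

Run:
```python
from h import *
for n in("side","top"):
    t=manip.snapshot(n);cv2.imwrite(f"pics/{n}6.png",cv2.resize(t["pixels"][120:240,220:380,::-1] if n=="side" else t["pixels"][190:320,130:290,::-1],None,fx=4.5,fy=4.5,interpolation=cv2.INTER_CUBIC))
```

```text
(no output)
```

View pics/side6.png

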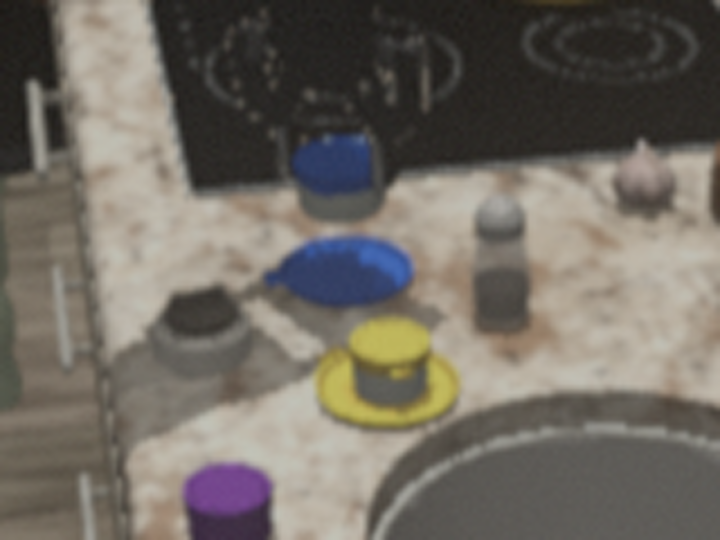

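View pics/top6.png

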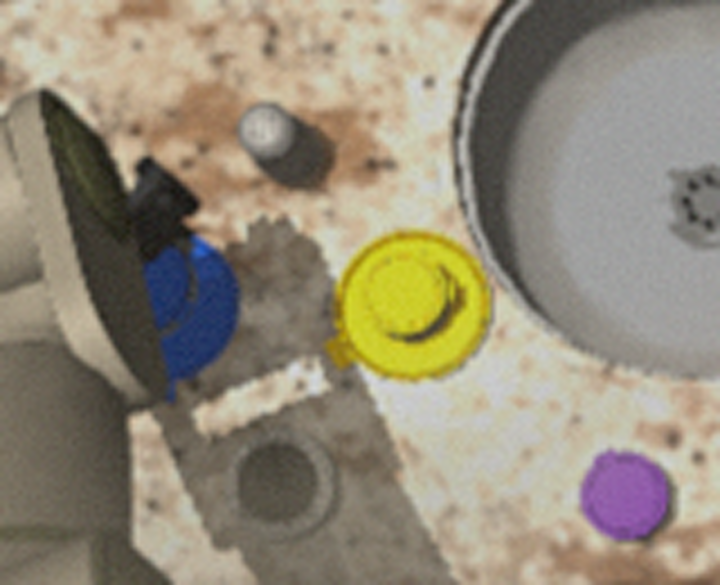

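Request:
{"op": "drive_tool", "data": {"steps": [[1,6,-40,0,60],[0,0,-5,0,60]]}}

```text
time: 19.15
tool_pos: [0.4853, 0.3204, 0.051]
ee_rot: [[0.079, 0.784, -0.616], [-0.051, -0.614, -0.788], [-0.996, 0.094, -0.008]]
contact_force: [-0.0, 1.0, -2.3]
width: 0.0631
```

Request:
{"op": "drive_tool", "data": {"steps": [[-3,0,-10,0,60],[-1,0,-4,0,60]]}}

```text
time: 19.4
tool_pos: [0.4826, 0.3204, 0.0398]
ee_rot: [[0.084, 0.783, -0.616], [-0.049, -0.615, -0.787], [-0.995, 0.096, -0.013]]
contact_force: [-0.8, 0.3, -3.3]
width: 0.0628
```

Request:
{"op": "drive_tool", "data": {"steps": [[-1,0,-5,0,60]]}}

```text
time: 19.52
tool_pos: [0.482, 0.3204, 0.0356]
ee_rot: [[0.085, 0.783, -0.616], [-0.049, -0.615, -0.787], [-0.995, 0.097, -0.014]]
contact_force: [-0.4, -0.2, -2.2]
width: 0.0635
```

Request:
{"op": "drive_tool", "data": {"steps": [[-0.5,0,-4,0,60]]}}

```text
time: 19.65
tool_pos: [0.4821, 0.3208, 0.0326]
ee_rot: [[0.087, 0.783, -0.616], [-0.048, -0.615, -0.787], [-0.995, 0.098, -0.017]]
contact_force: [-6.5, -2.7, 27.0]
width: 0.0631
```

Request:
{"op": "drive_tool", "data": {"steps": [[0,0,0,0,80],[0,0,0,0,85],[0,0,1,0,85],[0,0,50,0,85],[0,0,50,0,85],[-25,-30,50,0,85],[-25,-50,0,0,85],[-10,-55,0,0,85],[0,-55,0,0,85],[0,-55,0,0,85],[0,-55,0,0,85],[0,0,0,0,85]]}}

```text
time: 21.15
tool_pos: [0.4207, 0.0132, 0.1889]
ee_rot: [[0.096, 0.782, -0.615], [-0.048, -0.614, -0.788], [-0.994, 0.105, -0.022]]
contact_force: [-0.3, 0.6, 0.7]
width: 0.0847
```

Run:
```python
from h import *
for n in("side","top"):
    t=manip.snapshot(n);cv2.imwrite(f"pics/{n}7.png",t["pixels"][:,:,::-1])
    cv2.imwrite(f"pics/{n}7c.png",cv2.resize(t["pixels"][120:240,220:380,::-1] if n=="side" else t["pixels"][190:320,130:290,::-1],None,fx=4.5,fy=4.5,interpolation=cv2.INTER_CUBIC))
```

```text
(no output)
```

View pics/side7.png

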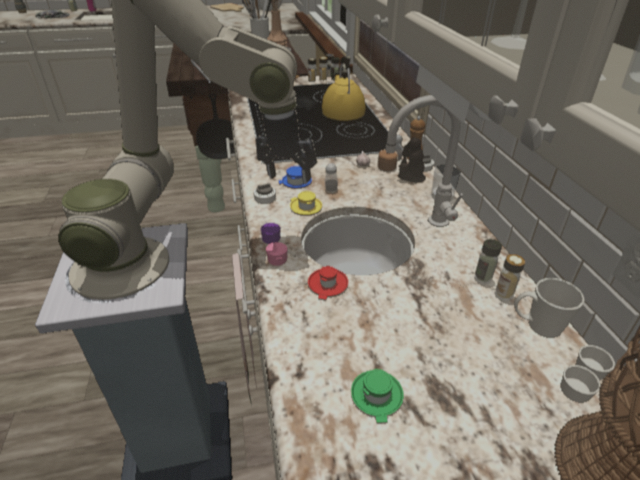

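View pics/side7c.png

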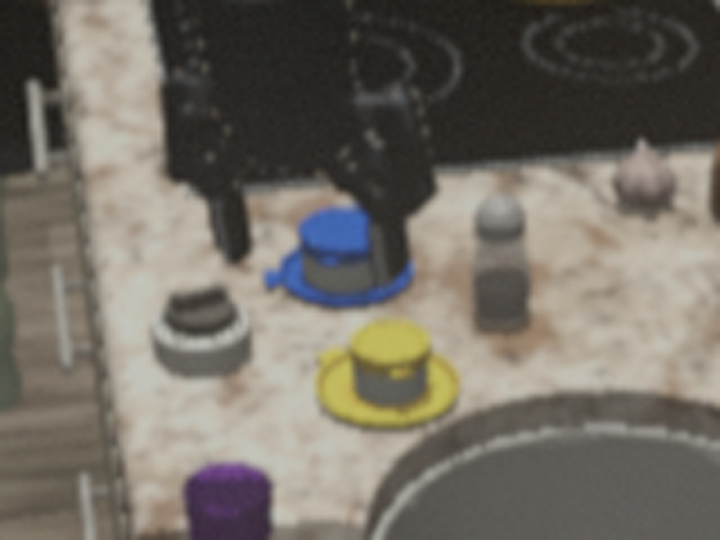

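View pics/top7.png

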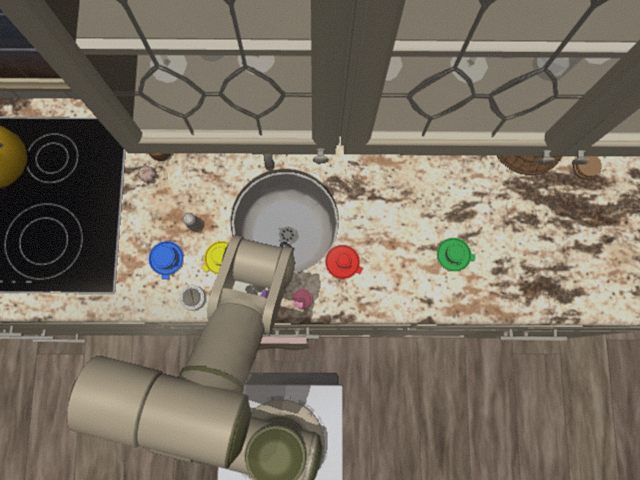

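```bash
python3 - <<'E'
from h import *
t=manip.snapshot("top");im=t["pixels"][:,:,::-1].copy()
from math import *
out=[]
for (x,y,r) in((484.5,324.1,32),(486.9,172.3,26),(477.3,-158.7,20),(500.6,-463.4,26)):
    u,v=proj(t,(x/1e3,y/1e3,.006)); u0,v0=int(u)-27,int(v)-27
    c=cv2.resize(im[v0:v0+54,u0:u0+54],None,fx=7,fy=7,interpolation=cv2.INTER_CUBIC)
    for z,rr,colr in((.039,r,(255,255,255)),(.008,48,(0,0,0))):
        p=[proj(t,(x/1e3+rr/1e3*cos(a),y/1e3+rr/1e3*sin(a),z)) for a in np.linspace(0,2*pi,60)]
        cv2.polylines(c,[np.int32([[(a-u0+.5)*7,(b-v0+.5)*7] for a,b in p])],True,colr,1)
    out.append(c)
cv2.imwrite("pics/fin.png",np.vstack([np.hstack(out[:2]),np.hstack(out[2:])])[::1,::1])
E
python3 -c "
import cv2;i=cv2.imread('pics/fin.png');cv2.imwrite('pics/fin.png',cv2.resize(i,(590,590)))"
```

```text
(no output)
```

View pics/fin.png

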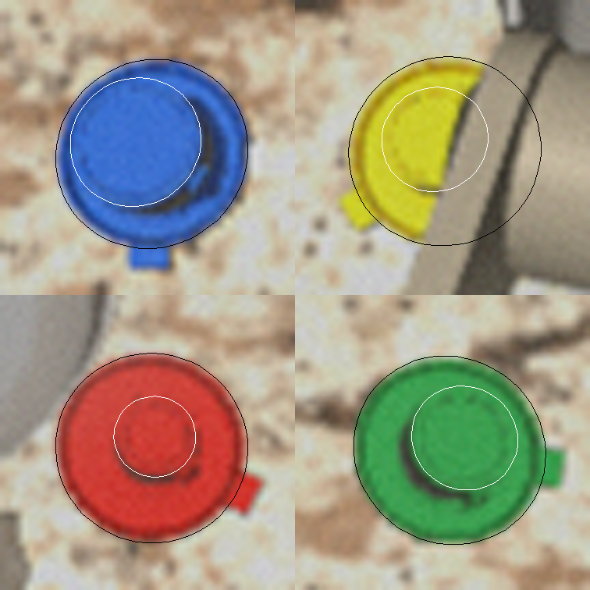

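The projected ideal circles (tray rim in black, lid in white) match all four containers to within a few millimetres. The timer and shaker are where they were, and the gripper is open and clear.

Run:
```python
from h import *
st=manip.sense();print(st["time"],st["tool_pos"],st["contact_force"],st["joint_velocities"])
for n in["top"]:
    t=manip.snapshot(n)["pixels"].astype(int);a=cv2.imread("pics/top0.png")[:,:,::-1].astype(int)
    for nm,(u,v) in dict(timer=(193,298),salt=(190,218)).items(): print(nm,abs(t-a)[v-13:v+14,u-13:u+14].mean())
print(manip.hand_in())
```

```text
21.3 [0.42052984 0.01674346 0.18869081] [1.02743019 0.08662115 0.50954118] [ 2.95387781e-02  2.86471247e-03 -6.64974693e-05 -4.20528074e-04
 -1.60231307e-03 -9.42038120e-05]
timer 4.133516232281664
salt 6.034750800182899
the job is handed in; nothing more can be done
None
```

I moved the yellow container from the red tray to the yellow tray. I then unstacked red, green and blue and stood each in the tray of its own colour. The job was handed in at about 21 s; no verdict is reported.

**Last checks:**
- **Containers:** In the last pictures all four stand level in their own trays. The enlarged top view puts red, green and blue within a few millimetres of centre. Yellow was half hidden by the arm in that view; the visible part fits, and an earlier clear view showed it centred.
- **Timer and salt shaker:** The before and after top pictures differ only slightly around them (mean pixel difference 4 for the timer, 6 for the shaker), so neither shows any shift.
- **Arm:** It ended clear of everything, with the gripper open and about 1 N on the wrist reading.

**What disagreed or went imperfectly:**
- **Camera views:** The side and top views differed by about 6 mm on the blue tray's y position. I aimed between the two.
- **Tool tilt:** The tool drifted slowly to about 0.1 rad by the end, so blue was carried and set down slightly tilted. It levelled on release.
- **Blue tray fit:** I judged blue's final level and centring by eye from the pictures, not by a separate measurement.

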